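# Test two cells at the repair table

### The arm

A 7-joint arm with a two-finger parallel gripper is mounted at the origin on the work surface. World frame = base frame: x ahead of the robot, y to its left, z up, the work surface at z = 0. Lengths are in m, angles in rad, forces in N, time in s.
With the tool pointing down it reaches from about 0.425 to 0.95 m from the base axis. Payload 4.7 kg.
Tool frame: the origin (TCP) lies midway between the tips of the shut fingers; the grasp point (between the pads) lies ctrl.grip_depth behind it (ctrl.grip_depth is the distance from the TCP to the grasp point, in m); z points along the fingers, y is the line along which they close (so a half turn about z gives the same grasp; the last joint's range is limited). The gripper opens to 85 mm and grips with 20 to 120 N. Pads are 22 mm wide; open, the fingers measure 114 mm over their backs; the gripper's body (76 mm by 85 mm) begins 54 mm behind the grasp point. The pads swing forward as they close: fully open they stand 13 mm farther back than shut.
Start: joints at [-1.17, 0.469, -0.049, 1.532, 0.024, 1.141, -0.082], TCP at [0.281, 0.614, 0.231] pointing down, gripper open.
Joint ranges: [-2.59, 2.59], [-0.33, 1.99], [-1.39, 1.29], [0.1, 2.45], [-1.04, 4.18], [0.21, 1.99], [-2.66, 2.66]. Speed limits (rad/s): [2.57, 2.57, 3.14, 3.14, 3.14, 3.14, 3.14].

### API

Orientations are given as a unit quaternion [w, x, y, z].
In Python, from rig import ctrl, get_image, ticket gives the robot as it stands.
- The arm moves only by the tool send_rows, never from a script. Its argument "deltas" is a list of rows, each an object with "dp": the shift along the tool's x, y, z normalised to -1 to 1, where 1 is 0.3 m, a list of three; "turn": the turn, a rotation vector about the tool's x, y, z normalised to -1 to 1, where 1 is 360 degrees, a list of three; "fingers": the finger opening in mm, from 0 to 85.4. In form: [{"dp": [dx, dy, dz], "turn": [wx, wy, wz], "fingers": fingers}, ...]. A call has 1 to 10 rows; each row shifts and turns the commanded pose from where the row before left it, along the tool's axes as they then stand; what a row does not reach is not made up. A row lasts 1/10 s, in which the tool goes at most 50 mm and 8.59 degrees, less where a joint would pass 70% of its speed; a pose out of reach is approached as far as the arm can. A call with a number of a shift or a turn outside -1 to 1 is refused whole. A call with a gripper value outside its range is refused whole. The fingers move at their own pace and stop on an object; "force" is the grip in N (left out, the last holds). Time passes only in rows, so rows that do not move let the fingers close. It gives the time, the measured TCP pose, the force, the opening and the grip force at its end, in the units of the state.
- ctrl.read_state(): the state, without advancing time (a new reading comes with each control period).
- get_image(name): name is "side" or "top" or "wrist"; returns a dict with "frame" (480x640x3 uint8, red, green, blue), "fx", "fy", "cx", "cy" (pixels), "rvec" (rotation vector, rad) and "tvec" (3), from world to camera coordinates, as OpenCV has them; the wrist camera has in their place "mount" (4x4, takes a point from camera to tool coordinates, whose origin is the TCP and whose axes are the flange's). Camera axes: x right, y down, z forward; pixel columns grow to the right and rows downward; lengths in m; the calibration is good to about 2 mm. A picture is of the moment at which its call begins: read the wrist's pose just before it. There is no depth.
- ticket.finish_job(): hands the job in; it is judged then, once.
The state is a dict: "t": time; "qpos": joint angles; "joint_velocities": joint speeds; "effort": joint torques, N m; "eef_pos": TCP position; "eef_rot": TCP orientation; "contact_force": force on the tool from outside, world axes, zero at the start; "torque": the same for the moment, N m; "opening": finger opening in m; "finger_force": force on a finger pad.
Only numpy, scipy, OpenCV 4.12 (cv2) and the standard library are available. Lean on these libraries where they do the work, as an engineer would, in place of code of your own. Each camera call takes 0.05 s, during which the arm holds its last target. There are 200 camera calls.

### The job

Stand the two loose battery cells upright in the wells of the cell tester, each in the round well that matches its size, pushed or set fully down, and leave the selector alone until both are in. Then turn the selector clockwise (seen from above) three clicks from its off stop, without going on to the fourth, and keep hold of it there: it springs back when let go, so finish while still holding it at the third click. Leave the screwdriver, the solder spool and the multimeter where they are.

Things in the scene. Friction and masses are not known exactly. Their poses are not given: they have to be found in the camera images.
- cell_d: the larger battery cell, grey jacket with steel top, an upright cylinder 33 mm in diameter and 61 mm tall (the top 2 mm is a 10 mm contact nub), about 140 g, loose, standing on the table. Origin at the centre of its underside, z up along its axis
- cell_c: the smaller battery cell, same jacket, an upright cylinder 26 mm in diameter and 50 mm tall (the top 2 mm is an 8 mm contact nub), about 70 g, loose, standing on the table. Origin at the centre of its underside, z up along its axis
- tester: the cell tester, a fixed grey block 130 mm (its x) by 320 mm (its y), 45 mm high, with two round wells and the black selector on its flat top, all on its line x = 0. Origin at the centre of its underside, z up; its -x long side faces the robot, turned by up to 0.35 rad. Flat white marks round the selector show off (longer) and the five clicks
- well_d (a point): centre of the floor of the larger well: 36 mm in diameter, 16 mm deep, floor 29 mm above the table, at y = +22 mm on the tester
- well_c (a point): centre of the floor of the smaller well: 29 mm in diameter, 16 mm deep, floor 29 mm above the table, at y = +112 mm on the tester
- selector_grip (a point): on the selector's upright axis at the height to grip, 28 mm above the tester's top (y = -95 mm on the tester). The selector is a black upright bar 46 x 12 mm, top 38 mm above the tester's top, on a round foot 44 mm across, 4 mm high. The point turns with it: x along the bar, y across its 12 mm. At off the bar lies along the tester's x; a white line on top marks its pointing end (-x)
- selector (a joint): selector angle, rad: 0 at its off stop, growing clockwise seen from above. Clicks every 24 degrees: 0.419, 0.838, third 1.257, end of travel 2.094 (fifth). A return spring (0.06 N m at off, 0.12 at the third click) turns it back when let go; effort swells by up to 0.045 N m after each click, sinks as much just before the next
- screwdriver: bystander: screwdriver with a black handle, 190 mm long, lying on the table beyond the tester. Origin on its underside
- spool: bystander: aluminium solder spool, 48 mm in diameter and 30 mm high, standing on the table nearer the robot than the tester. Origin at the centre of its underside
- meter: bystander: black multimeter 150 x 78 x 38 mm lying on its back beyond the tester. Origin at the centre of its underside
Not all that is in view belongs to the job. Leave any red look-alike of the cell_c alone.

How it is judged:
By the outcome, as a careful person would: the job done as asked, in the order asked, and still so for the second after the job is handed in, while the arm keeps its last pose, push and grip.
It also fails if it takes over 72 s, if anything falls off the work surface, if the arm or the gripper's body presses on something with over 40 N, if the wrist force passes 120 N, or if a joint passes its speed limit or range.

## Working session

There is one attempt and no reset: what is moved stays moved. The work goes in short steps, Python scripts to look and compute and a tool call to move; the robot and the scene stay as the last step left them, time stands still between calls to the robot, and variables do not carry over. Pictures are saved under pics/ and viewed, at most 10 in all, crops included, and the job is handed in when it is done.

Besides the shell and the picture viewer there is one more tool, called as name(argument=value, ...), one argument or row to a line, values as JSON. send_rows: Moves the arm, as the interface text tells. Scaled input: -1 to 1 covers 0.3 m each way for a shift and 360 degrees each way for a turn. Its arguments: {"type":"object","properties":{"deltas":{"type":"array","items":{"type":"object","properties":{"dp":{"type":"array","items":{"type":"number","minimum":-1,"maximum":1}},"turn":{"type":"array","items":{"type":"number","minimum":-1,"maximum":1}},"fingers":{"type":"number"}}}},"force":{"type":"number"}},"required":["deltas"]}

```bash
mkdir -p pics; ls; cat > h.py <<'E'
import numpy as np, cv2
from scipy.spatial.transform import Rotation as R
from rig import ctrl, get_image, ticket
def save(n,im): cv2.imwrite('pics/'+n, im[:,:,::-1])
def rot(q): return R.from_quat([q[1],q[2],q[3],q[0]]).as_matrix()
def cam(name):
    s=ctrl.read_state(); d=get_image(name)
    K=np.array([[d['fx'],0,d['cx']],[0,d['fy'],d['cy']],[0,0,1]])
    if name=='wrist':
        T=np.eye(4); T[:3,:3]=rot(s['eef_rot']); T[:3,3]=s['eef_pos']
        W=T@np.array(d['mount']); Rc=W[:3,:3].T; t=-Rc@W[:3,3]
    else:
        Rc=R.from_rotvec(np.ravel(d['rvec'])).as_matrix(); t=np.ravel(d['tvec'])
    return d['frame'],K,Rc,t
def plane(uv,K,Rc,t,z):
    uv=np.atleast_2d(uv).astype(float); r=np.c_[uv,np.ones(len(uv))]@np.linalg.inv(K).T@Rc
    c=-Rc.T@t; return c+r*((z-c[2])/r[:,2])[:,None]
def proj(p,K,Rc,t):
    q=(np.atleast_2d(p)@Rc.T+t)@K.T; return q[:,:2]/q[:,2:]
def tri(uvs,cams):
    A=[];b=[]
    for uv,(K,Rc,t) in zip(uvs,cams):
        r=Rc.T@np.linalg.inv(K)@np.r_[uv,1]; r/=np.linalg.norm(r); P=np.eye(3)-np.outer(r,r); c=-Rc.T@t
        A.append(P);b.append(P@c)
    return np.linalg.solve(sum(A),sum(b))
E
python3 - <<'E'
from h import *
import pickle
D={}
for n in('top','side','wrist'):
    D[n]=cam(n); print(n,D[n][1].tolist(),(-D[n][2].T@D[n][3]).round(3))
save('two.png',cv2.resize(np.hstack([D['top'][0],D['side'][0]]),(800,300)))
save('top.png',D['top'][0]); save('side.png',D['side'][0])
pickle.dump(D,open('D0.pkl','wb'))
s=ctrl.read_state(); print(s['eef_pos'],s['eef_rot'],ctrl.grip_depth,s['t'])
E
```

```text
pics
top [[465.4935037312648, 0.0, 324.8535598120397], [0.0, 465.4935037312648, 243.53995090336798], [0.0, 0.0, 1.0]] [0.54  0.019 1.001]
side [[603.315914697139, 0.0, 311.83857098357896], [0.0, 603.315914697139, 246.4670831874009], [0.0, 0.0, 1.0]] [ 0.217 -0.654  0.868]
wrist [[336.0942566324816, 0.0, 322.8676618482903], [0.0, 336.0942566324816, 238.80980555995737], [0.0, 0.0, 1.0]] [0.21  0.645 0.372]
[0.28107132 0.61319027 0.23048707] [-1.38891498e-04  2.13228689e-01  9.77002002e-01 -7.70946832e-04] 0.0187 0.15
```

View pics/top.png

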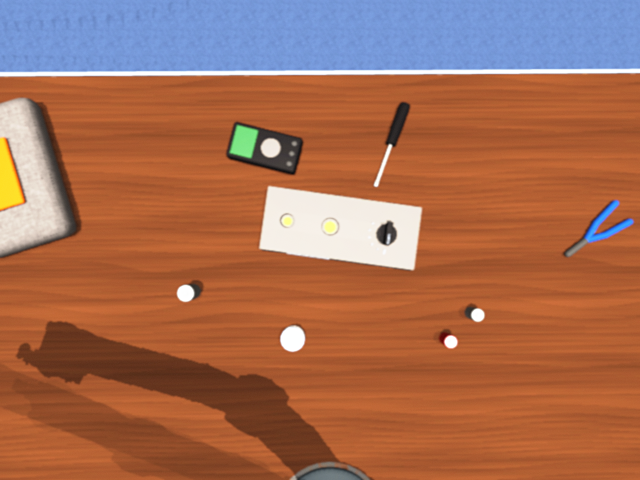

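View pics/side.png

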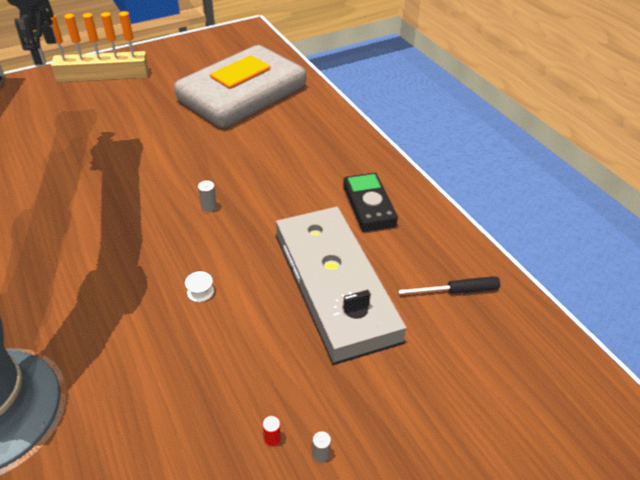

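The top view shows a grey cell at (186,293), probably cell_d, and another at (478,315), probably cell_c. The red look-alike is at (451,342), the spool at (293,338), and the tester runs from (260,187) to (421,270) with its selector at (387,233). In the side view the same things are at (207,187), (321,440), red (272,425), spool (200,285) and selector (356,300). Next I'll measure them and take an enlarged crop of the cells.

```bash
cat > m.py <<'E'
from h import *
import pickle
D=pickle.load(open('D0.pkl','rb'))
def blob(im,c,lo=0,smax=60,vmin=170,w=25):
    hsv=cv2.cvtColor(im,cv2.COLOR_RGB2HSV); m=((hsv[...,1]<smax)&(hsv[...,2]>vmin)).astype(np.uint8)
    n,l,st,ce=cv2.connectedComponentsWithStats(m); k=l[c[1],c[0]]
    return ce[k],st[k],l==k
out={}
for nm,a,b in(('D',(186,293),(206,186)),('C',(478,315),(321,439)),('red',(451,342),(271,424))):
    ca,sa,_=blob(D['top'][0],a); cb,sb,_=blob(D['side'][0],b)
    p=tri([ca,cb],[D['top'][1:],D['side'][1:]])
    e=plane([[ca[0]-sa[2]/2,ca[1]],[ca[0]+sa[2]/2,ca[1]]],*D['top'][1:],p[2])
    print(nm,ca.round(1),sa,cb.round(1),sb,p.round(4),'dia',np.linalg.norm(e[0]-e[1]).round(4))
# tester top
im=D['top'][0]; c,s,m=blob(im,(350,210),vmin=140,smax=50); print(c,s)
cn=max(cv2.findContours(m.astype(np.uint8),cv2.RETR_EXTERNAL,cv2.CHAIN_APPROX_NONE)[0],key=cv2.contourArea)
r=cv2.minAreaRect(cn); bx=cv2.boxPoints(r); print('rect',r,bx)
P=plane(bx,*D['top'][1:],.045); print(P.round(4), np.linalg.norm(P-np.roll(P,1,0),axis=1))
# wells: yellow floors
for n in('top','side'):
    im=D[n][0]; h=cv2.cvtColor(im,cv2.COLOR_RGB2HSV); y=((h[...,0]>22)&(h[...,0]<38)&(h[...,1]>50)&(h[...,2]>150)).astype(np.uint8)
    N,l,st,ce=cv2.connectedComponentsWithStats(y)
    print(n,[(ce[i].round(1).tolist(),st[i].tolist()) for i in range(1,N) if st[i,4]>25])
a=cv2.resize(D['top'][0][275:365,430:510],(400,450),interpolation=2); b=cv2.resize(D['side'][0][400:480,240:340],(400,320),interpolation=2)
b2=cv2.resize(D['side'][0][170:220,180:240],(400,130+0),interpolation=2)
save('crop.png',np.hstack([a,np.vstack([b,b2])]))
E
python3 m.py
```

```text
D [185.1 292.8] [177 285  17  17 230] [205.5 185.5] [198 181  16  10 136] [0.4805 0.2854 0.0571] dia 0.0341
C [477.2 314.7] [471 308  13  14 138] [321.3 439.6] [313 432  18  16 235] [ 0.427  -0.3084  0.0453] dia 0.0269
red [450.5 341.5] [445 336  12  12 120] [270.8 423.2] [263 416  16  15 184] [ 0.3733 -0.2516  0.0464] dia 0.0247
[338.98032296 228.00620255] [ 260  187  161   83 9351]
rect ((340.1832275390625, 228.42184448242188), (155.15179443359375, 64.45870971679688), 7.85331392288208) [[258.93115 249.74918]
 [267.73865 185.89499]
 [421.4353  207.09451]
 [412.6278  270.9487 ]]
[[ 0.5655  0.1384  0.045 ]
 [ 0.697   0.1194  0.045 ]
 [ 0.6499 -0.1978  0.045 ]
 [ 0.5182 -0.1769  0.045 ]] [0.31883783 0.13286783 0.32064645 0.13334053]
top [([7.1, 179.7], [0, 138, 22, 71, 891]), ([287.0, 220.8], [283, 217, 9, 9, 64]), ([329.7, 226.7], [324, 221, 12, 12, 110])]
side [([92.9, 58.7], [51, 52, 93, 13, 567]), ([139.2, 53.0], [134, 52, 11, 3, 30]), ([239.2, 69.6], [211, 56, 58, 29, 799]), ([314.7, 232.9], [311, 231, 9, 4, 27]), ([331.0, 265.5], [324, 262, 15, 8, 87])]
```

View pics/crop.png

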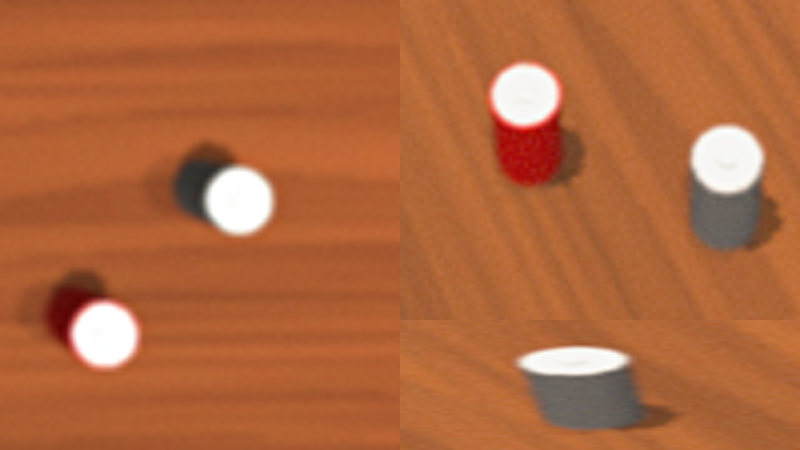

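Candidates for cell_c are the grey one at top (478,315) and the red one at (451,342). The crop shows the first with a plain grey jacket, diameter 26.9 mm and top at about 46 mm, so that is cell_c; the red one is left alone. cell_d is the one at (186,293), with diameter 34 mm and top at about 57 mm.

```bash
cat >> h.py <<'E'
def go(x,y,z,yaw):
    """units to shift (in tool axes after turn) and turn about tool z; yaw = world angle of tool y in deg"""
    s=ctrl.read_state(); Rt=rot(s['eef_rot']); a=np.degrees(np.arctan2(Rt[1,1],Rt[0,1]))
    d=-(yaw-a+180)%360-180 if False else -((yaw-a+180)%360-180)
    R2=Rt@R.from_rotvec([0,0,np.radians(d)]).as_matrix()
    print('t',round(s['t'],2),'pos',np.round(s['eef_pos'],4),'yaw',round(a,2),'z-axis',Rt[:,2].round(4),'F',np.round(s['contact_force'],1),'open',round(s['opening'],4))
    print('turn',round(d/360,4),'dp',(R2.T@(np.array([x,y,z])-s['eef_pos'])/.3).round(4))
E
python3 - <<'E'
from h import *
go(.4805,.2854,.20,-8.4)
print(np.array(get_image('wrist')['mount']).round(4))
E
```

```text
t 0.15 pos [0.2811 0.6132 0.2305] yaw 65.38 z-axis [-6.0e-04 -1.4e-03 -1.0e+00] F [-0.1  0.4  0.5] open 0.0852
turn 0.2049 dp [-0.9836  0.8173  0.1028]
[[ 9.000e-04 -9.527e-01 -3.040e-01  7.790e-02]
 [ 1.000e+00  1.000e-03  1.000e-04 -1.000e-03]
 [ 2.000e-04 -3.040e-01  9.527e-01 -1.415e-01]
 [ 0.000e+00  0.000e+00  0.000e+00  1.000e+00]]
```

send_rows(
  deltas=[
    {"turn": [0,0,0.0228],"fingers": 85},
    {"turn": [0,0,0.0228]},
    {"turn": [0,0,0.0228]},
    {"turn": [0,0,0.0228]},
    {"turn": [0,0,0.0228]},
    {"turn": [0,0,0.0228]},
    {"turn": [0,0,0.0228]},
    {"turn": [0,0,0.0228]},
    {"turn": [0,0,0.0225]},
  ],
)

```text
validation failed for argument at $.de...
```

send_rows(
  deltas=[
    {"dp": [-0.098,0.082,0.01]},
    {"dp": [-0.098,0.082,0.01]},
    {"dp": [-0.098,0.082,0.01]},
    {"dp": [-0.098,0.082,0.01]},
    {"dp": [-0.098,0.082,0.01]},
    {"dp": [-0.098,0.082,0.01]},
    {"dp": [-0.098,0.082,0.01]},
    {"dp": [-0.098,0.082,0.01]},
    {"dp": [-0.098,0.082,0.01]},
    {"dp": [-0.098,0.082,0.01]},
  ],
)

```text
validation failed for argument at $.de...
```

send_rows(
  deltas=[
    {"dp": [0,0,0]},
    {"dp": [0,0,0]},
  ],
)

```text
validation failed for argument at $.de...
```

```bash
cat >> h.py <<'E'
def white(f,smax=60,vmin=170,amin=150):
    h=cv2.cvtColor(f,cv2.COLOR_RGB2HSV); m=((h[...,1]<smax)&(h[...,2]>vmin)).astype(np.uint8)
    n,l,st,ce=cv2.connectedComponentsWithStats(m); return [(ce[i].round(1),st[i]) for i in range(1,n) if st[i,4]>amin]
E
python3 - <<'E'
from h import *
go(.4805,.2854,.20,-8.4)
f,K,Rc,t=cam('wrist'); save('w1.png',f)
print('pred',proj([.4805,.2854,.059],K,Rc,t))
for c,s in white(f): print(c,s,plane(c,K,Rc,t,.059).round(4))
E
```

```text
t 0.2 pos [0.2811 0.6133 0.2307] yaw 65.37 z-axis [-5.0e-04 -1.1e-03 -1.0e+00] F [-0.1  0.3  0.3] open 0.0855
turn 0.2049 dp [-0.984   0.8172  0.1031]
pred [[151.09695982 464.74303735]]
[630.1 274.3] [617 220  23 100 650] [[0.4639 0.8698 0.059 ]]
[  9.2 417.6] [  0 411  20  16 174] [[0.3483 0.1743 0.059 ]]
[518.1 457.7] [ 492  432   56   48 1602] [[0.6583 0.7042 0.059 ]]
[148.4 464. ] [138 454  22  20 325] [[0.4781 0.283  0.059 ]]
```

View pics/w1.png

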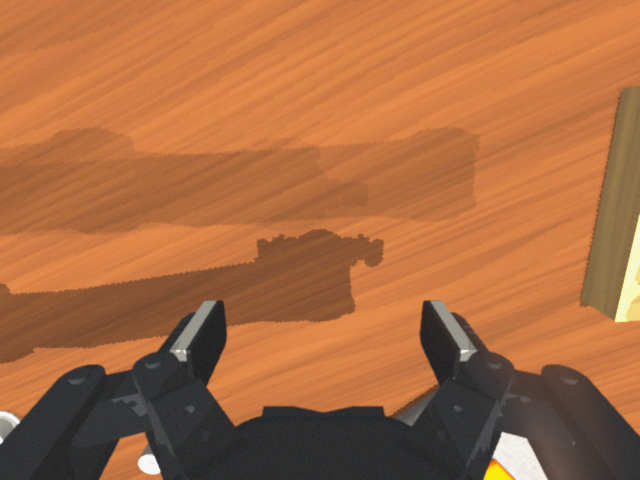

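The rows were refused because every field is required, so the arm has not moved. The wrist view shows the open fingers at (200,340) and (450,340), with cell_d at (148,464) on the edge.

send_rows(
  deltas=[
    {"dp": [0,0,0],"turn": [0,0,0.0228],"fingers": 85},
    {"dp": [0,0,0],"turn": [0,0,0.0228],"fingers": 85},
    {"dp": [0,0,0],"turn": [0,0,0.0228],"fingers": 85},
    {"dp": [0,0,0],"turn": [0,0,0.0228],"fingers": 85},
    {"dp": [0,0,0],"turn": [0,0,0.0228],"fingers": 85},
    {"dp": [0,0,0],"turn": [0,0,0.0228],"fingers": 85},
    {"dp": [0,0,0],"turn": [0,0,0.0228],"fingers": 85},
    {"dp": [0,0,0],"turn": [0,0,0.0228],"fingers": 85},
    {"dp": [0,0,0],"turn": [0,0,0.0225],"fingers": 85},
  ],
)

```text
t: 1.15
eef_pos: [0.2811, 0.6136, 0.2311]
eef_rot: [0.0, 0.759, 0.651, -0.0]
contact_force: [0.1, 0.4, -0.5]
opening: 0.0848
finger_force: 0.0
```

send_rows(
  deltas=[
    {"dp": [-0.098,0.082,0.01],"turn": [0,0,0],"fingers": 85},
    {"dp": [-0.098,0.082,0.01],"turn": [0,0,0],"fingers": 85},
    {"dp": [-0.098,0.082,0.01],"turn": [0,0,0],"fingers": 85},
    {"dp": [-0.098,0.082,0.01],"turn": [0,0,0],"fingers": 85},
    {"dp": [-0.098,0.082,0.01],"turn": [0,0,0],"fingers": 85},
    {"dp": [-0.098,0.082,0.01],"turn": [0,0,0],"fingers": 85},
    {"dp": [-0.098,0.082,0.01],"turn": [0,0,0],"fingers": 85},
    {"dp": [-0.098,0.082,0.01],"turn": [0,0,0],"fingers": 85},
    {"dp": [-0.098,0.082,0.01],"turn": [0,0,0],"fingers": 85},
    {"dp": [-0.098,0.082,0.01],"turn": [0,0,0],"fingers": 85},
  ],
)

```text
t: 2.15
eef_pos: [0.4823, 0.2856, 0.2013]
eef_rot: [-0.0, 0.757, 0.654, 0.0]
contact_force: [0.6, -0.1, -0.0]
opening: 0.0853
finger_force: 0.0
```

send_rows(
  deltas=[
    {"dp": [0,0,0],"turn": [0,0,0],"fingers": 85},
    {"dp": [0,0,0],"turn": [0,0,0],"fingers": 85},
  ],
)

```text
t: 2.35
eef_pos: [0.4821, 0.2861, 0.2013]
eef_rot: [-0.0, 0.758, 0.653, 0.0]
contact_force: [0.2, 1.2, 0.4]
opening: 0.085
finger_force: 0.0
```

```bash
cat > w.py <<'E'
from h import *
import sys
go(.4805,.2854,.20,-8.4)
f,K,Rc,t=cam('wrist')
print('pred',proj([.4805,.2854,.059],K,Rc,t))
for c,s in white(f): print(c,s,plane(c,K,Rc,t,.059).round(4))
E
python3 w.py
```

```text
t 2.35 pos [0.4821 0.2861 0.2013] yaw -8.52 z-axis [-2.e-04  3.e-04 -1.e+00] F [0.2 1.2 0.4] open 0.085
turn -0.0003 dp [-0.0032 -0.0048  0.0044]
pred [[321.60032956 224.92083997]]
[320.9 225. ] [ 303  208   36   35 1010] [[0.4799 0.2854 0.059 ]]
[624.4 334.7] [607 318  33  33 873] [[0.7561 0.1323 0.059 ]]
[523.7 355.6] [ 486  345   66   29 1221] [[0.6597 0.1223 0.059 ]]
[427.7 385.4] [419 358  21  55 526] [[0.5631 0.1001 0.059 ]]
[263.9 394.3] [ 243  372   44   47 1278] [[0.3941 0.1139 0.059 ]]
[  7.4 422.5] [  0 411  22  26 346] [[0.1145 0.1179 0.059 ]]
[507.1 458. ] [ 483  432   46   48 1511] [[ 0.6457 -0.0123  0.059 ]]
```

send_rows(
  deltas=[
    {"dp": [-0.003,-0.006,0.08],"turn": [0,0,0],"fingers": 85},
    {"dp": [0,0,0.08],"turn": [0,0,0],"fingers": 70},
    {"dp": [0,0,0.08],"turn": [0,0,0],"fingers": 70},
    {"dp": [0,0,0.08],"turn": [0,0,0],"fingers": 70},
    {"dp": [0,0,0.08],"turn": [0,0,0],"fingers": 70},
    {"dp": [0,0,0.08],"turn": [0,0,0],"fingers": 70},
    {"dp": [0,0,0.06],"turn": [0,0,0],"fingers": 70},
    {"dp": [0,0,0.04],"turn": [0,0,0],"fingers": 70},
    {"dp": [0,0,0],"turn": [0,0,0],"fingers": 70},
  ],
  force=40,
)

```text
t: 3.3
eef_pos: [0.4782, 0.2871, 0.0258]
eef_rot: [-0.0, 0.756, 0.654, -0.001]
contact_force: [0.8, 0.4, 0.1]
opening: 0.0701
finger_force: 0.0
```

send_rows(
  deltas=[
    {"dp": [0,0,0],"turn": [0,0,0],"fingers": 20},
    {"dp": [0,0,0],"turn": [0,0,0],"fingers": 20},
    {"dp": [0,0,0],"turn": [0,0,0],"fingers": 20},
    {"dp": [0,0,0],"turn": [0,0,0],"fingers": 20},
    {"dp": [0,0,0],"turn": [0,0,0],"fingers": 20},
    {"dp": [0,0,0],"turn": [0,0,0],"fingers": 20},
    {"dp": [0,0,0],"turn": [0,0,0],"fingers": 20},
    {"dp": [0,0,0],"turn": [0,0,0],"fingers": 20},
  ],
)

```text
t: 4.1
eef_pos: [0.4806, 0.2869, 0.0285]
eef_rot: [-0.0, 0.757, 0.653, 0.001]
contact_force: [-0.4, 0.2, 6.3]
opening: 0.0321
finger_force: 39.8
```

```bash
cat > w.py <<'E'
from h import *
import pickle
go(.606,-.0075,.15,-8.4)
f,K,Rc,t=cam('wrist'); s=ctrl.read_state(); Rt=rot(s['eef_rot'])
for c,st in white(f):
    if abs(c[0]-322)<150:
        p=plane(c,K,Rc,t,.059)[0]; print(c,st,p.round(4),'in tool',(Rt.T@(p-s['eef_pos'])).round(4))
pickle.dump((f,K,Rc,t),open('w.pkl','wb'))
E
python3 w.py
```

```text
t 4.1 pos [0.4806 0.2869 0.0285] yaw -8.39 z-axis [ 0.0016  0.0017 -1.    ] F [-0.4  0.2  6.3] open 0.0321
turn 0.0 dp [-0.909   0.5575 -0.406 ]
[322.7 345.6] [ 285  312   77   67 3949] [0.4798 0.2851 0.059 ] in tool [-0.0018 -0.0004 -0.0305]
```

send_rows(
  deltas=[
    {"dp": [0,0,-0.06],"turn": [0,0,0],"fingers": 20},
    {"dp": [0,0,-0.12],"turn": [0,0,0],"fingers": 20},
    {"dp": [0,0,-0.12],"turn": [0,0,0],"fingers": 20},
    {"dp": [0,0,-0.12],"turn": [0,0,0],"fingers": 20},
    {"dp": [-0.06,0.03,-0.06],"turn": [0,0,0],"fingers": 20},
    {"dp": [-0.1,0.05,0],"turn": [0,0,0],"fingers": 20},
    {"dp": [-0.1,0.05,0],"turn": [0,0,0],"fingers": 20},
    {"dp": [-0.1,0.05,0],"turn": [0,0,0],"fingers": 20},
    {"dp": [-0.1,0.05,0],"turn": [0,0,0],"fingers": 20},
    {"dp": [-0.1,0.05,0],"turn": [0,0,0],"fingers": 20},
  ],
)

```text
t: 5.15
eef_pos: [0.5381, 0.1064, 0.1711]
eef_rot: [-0.0, 0.757, 0.654, -0.0]
contact_force: [0.5, 0.0, -1.3]
opening: 0.0319
finger_force: 40.0
```

send_rows(
  deltas=[
    {"dp": [-0.1,0.05,0],"turn": [0,0,0],"fingers": 20},
    {"dp": [-0.1,0.05,0],"turn": [0,0,0],"fingers": 20},
    {"dp": [-0.1,0.05,0],"turn": [0,0,0],"fingers": 20},
    {"dp": [-0.1,0.05,0],"turn": [0,0,0],"fingers": 20},
    {"dp": [-0.1,0.05,0],"turn": [0,0,0],"fingers": 20},
    {"dp": [-0.05,0.03,0],"turn": [0,0,0],"fingers": 20},
    {"dp": [0,0,0],"turn": [0,0,0],"fingers": 20},
    {"dp": [0,0,0],"turn": [0,0,0],"fingers": 20},
  ],
)

```text
t: 5.95
eef_pos: [0.5968, -0.0672, 0.1708]
eef_rot: [-0.001, 0.757, 0.653, -0.0]
contact_force: [0.2, 0.4, -1.4]
opening: 0.0318
finger_force: 40.0
```

```bash
python3 - <<'E'
from h import *
import pickle
go(.611,-.0075,.15,-8.4)
f,K,Rc,t=cam('wrist'); save('w2.png',f); pickle.dump((f,K,Rc,t),open('w2.pkl','wb'))
print(proj([[.611,-.0075,.045],[.624,.081,.045],[.611,-.0075,.029],[.624,.081,.029]],K,Rc,t).round(1))
E
```

```text
t 5.95 pos [ 0.5968 -0.0672  0.1708] yaw -8.41 z-axis [-1.3e-03  8.0e-04 -1.0e+00] F [ 0.2  0.4 -1.4] open 0.0318
turn -0.0 dp [0.2038 0.0178 0.0695]
[[330.4 153. ]
 [331.3  19.6]
 [330.  151.8]
 [330.8  26.5]]
```

View pics/w2.png

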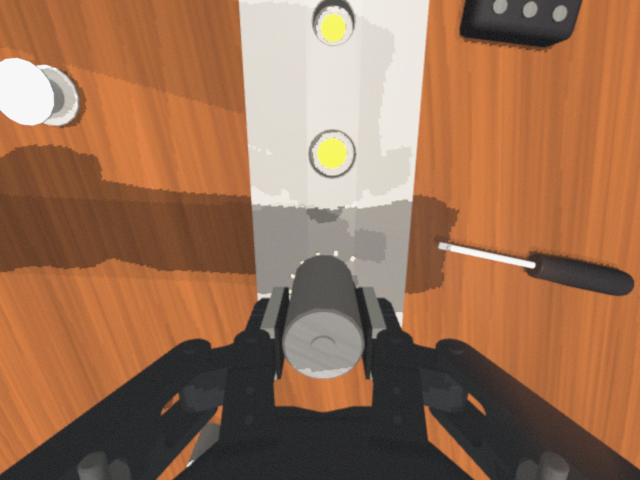

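The wrist view shows the held cell upright at (323,310) and both wells clear of the gripper: well_d at (332,153) and well_c at (333,26).

```bash
cat > wells.py <<'E'
from h import *
import pickle
def yel(f):
    h=cv2.cvtColor(f,cv2.COLOR_RGB2HSV); y=((h[...,0]>22)&(h[...,0]<38)&(h[...,1]>90)&(h[...,2]>110)).astype(np.uint8)
    n,l,st,ce=cv2.connectedComponentsWithStats(y); return [(ce[i],st[i]) for i in range(1,n) if st[i,4]>60]
if __name__=='__main__':
    D=pickle.load(open('D0.pkl','rb')); W=pickle.load(open('w2.pkl','rb'))
    for c,s in yel(W[0]): print('w',c.round(1),s,plane(c,*W[1:],.029).round(4))
    for c,s in yel(D['top'][0]): print('t',c.round(1),s,plane(c,*D['top'][1:],.029).round(4))
    # rim circle from wrist: outline of the well = not-white region incl. yellow
    f=W[0]; g=cv2.cvtColor(f,cv2.COLOR_RGB2GRAY)
    for (u,v) in((332,153),(333,26)):
        pts=[]
        for a in np.linspace(0,2*np.pi,72,endpoint=False):
            pr=[int(g[int(round(v+r*np.sin(a))),int(round(u+r*np.cos(a)))]) if 0<=v+r*np.sin(a)<479 else 255 for r in np.arange(12,30,.5)]
            d=np.diff(cv2.GaussianBlur(np.float32(pr)[None],(5,1),0)[0]); k=int(np.argmax(d)); 
            if d[k]>8: pts.append((u+(12+.5*k)*np.cos(a),v+(12+.5*k)*np.sin(a)))
        P=plane(pts,*W[1:],.045)[:,:2]
        for _ in range(4):
            A=np.c_[2*P,np.ones(len(P))]; x=np.linalg.lstsq(A,(P**2).sum(1),rcond=None)[0]; r=np.sqrt(x[2]+x[0]**2+x[1]**2)
            e=np.abs(np.linalg.norm(P-x[:2],axis=1)-r); P=P[e<=max(.0008,1.5*np.median(e))]
        print('rim',x[:2].round(4),'dia',(2*r).round(4),len(P))
    # rim height: wrist rim centre vs top view
E
python3 wells.py
```

```text
w [332.8  27.5] [321  14  25  28 533] [[0.6253 0.0801 0.029 ]]
w [331.5 152.9] [317 138  30  30 684] [[ 0.6121 -0.0085  0.029 ]]
t [  7.1 179.7] [  0 138  22  71 891] [[0.7176 0.6619 0.029 ]]
t [329.6 226.6] [325 222  10  10  73] [[ 0.6127 -0.0077  0.029 ]]
rim [ 0.612  -0.0083] dia 0.0362 72
rim [0.625 0.079] dia 0.0293 42
```

```bash
python3 - <<'E'
from h import *
for i in range(3):
    go(.6123,-.0066,.085,-8.5); get_image('side')
E
```

```text
t 6.0 pos [ 0.5968 -0.0662  0.1708] yaw -8.31 z-axis [-0.0012  0.0012 -1.    ] F [-0.2  0.2 -1.9] open 0.0321
turn 0.0005 dp [0.2039 0.022  0.2863]
t 6.05 pos [ 0.5969 -0.0658  0.1709] yaw -8.27 z-axis [-0.0011  0.0012 -1.    ] F [-0.  -0.1 -0.5] open 0.0321
turn 0.0006 dp [0.2026 0.022  0.2865]
t 6.1 pos [ 0.597  -0.0658  0.171 ] yaw -8.25 z-axis [-8.0e-04  1.1e-03 -1.0e+00] F [-0.2 -0.4 -1.2] open 0.0318
turn 0.0007 dp [0.2024 0.0215 0.2869]
```

```bash
cat > rel.py <<'E'
from h import *
from wells import yel
import sys
for i in range(4):
    s=ctrl.read_state(); f,K,Rc,t=cam('wrist'); Rt=rot(s['eef_rot'])
    print(round(s['t'],2),np.round(s['eef_pos'],4),[(plane(c,K,Rc,t,.029)[0].round(4),(Rt.T@(plane(c,K,Rc,t,.029)[0]-s['eef_pos'])).round(4)) for c,st in yel(f)])
E
python3 rel.py; python3 - <<'E'
from h import *
# held cell top disc position in tool frame (ray to tool z plane)
s=ctrl.read_state(); f,K,Rc,t=cam('wrist'); Rt=rot(s['eef_rot'])
z=s['eef_pos'][2]+.0315
h=cv2.cvtColor(f,cv2.COLOR_RGB2HSV); m=((h[...,1]<60)&(h[...,2]>120)).astype(np.uint8); m[:, :270]=0; m[:,375:]=0; m[:295]=0; m[385:]=0
n,l,st,ce=cv2.connectedComponentsWithStats(m); k=1+st[1:,4].argmax(); print(ce[k],st[k])
hull=cv2.convexHull(np.argwhere(l==k)[:,::-1].astype(np.float32)); e=cv2.fitEllipse(hull); print(e)
print((Rt.T@(plane(e[0],K,Rc,t,z)[0]-s['eef_pos'])).round(4))
E
```

```text
6.15 [ 0.5971 -0.0659  0.1711] [(array([0.6253, 0.0802, 0.029 ]), array([0.1485, 0.0071, 0.1423])), (array([ 0.6121, -0.0085,  0.029 ]), array([0.0589, 0.0067, 0.1422]))]
6.2 [ 0.5972 -0.0662  0.1712] [(array([0.6253, 0.0802, 0.029 ]), array([0.1488, 0.0069, 0.1423])), (array([ 0.6121, -0.0085,  0.029 ]), array([0.0592, 0.0065, 0.1423]))]
6.25 [ 0.5973 -0.0664  0.1713] [(array([0.6253, 0.0801, 0.029 ]), array([0.149 , 0.0067, 0.1423])), (array([ 0.6121, -0.0085,  0.029 ]), array([0.0594, 0.0064, 0.1423]))]
6.3 [ 0.5973 -0.0667  0.1713] [(array([0.6253, 0.0802, 0.029 ]), array([0.1493, 0.0065, 0.1424])), (array([ 0.6121, -0.0085,  0.029 ]), array([0.0596, 0.0062, 0.1424]))]
[322.76858714 344.63662443] [ 284  311   79   68 4183]
((322.8449401855469, 344.6669006347656), (67.73540496826172, 78.6114501953125), 89.55166625976562)
[-0.0007 -0.0004 -0.0315]
```

send_rows(
  deltas=[
    {"dp": [0.05,0.006,0],"turn": [0,0,0],"fingers": 20},
    {"dp": [0.05,0.006,0],"turn": [0,0,0],"fingers": 20},
    {"dp": [0.05,0.004,0.05],"turn": [0,0,0],"fingers": 20},
    {"dp": [0.053,0.004,0.08],"turn": [0,0,0],"fingers": 20},
    {"dp": [0,0,0.08],"turn": [0,0,0],"fingers": 20},
    {"dp": [0,0,0.05],"turn": [0,0,0],"fingers": 20},
    {"dp": [0,0,0.02],"turn": [0,0,0],"fingers": 20},
    {"dp": [0,0,0],"turn": [0,0,0],"fingers": 20},
    {"dp": [0,0,0],"turn": [0,0,0],"fingers": 20},
  ],
)

```text
t: 7.3
eef_pos: [0.6129, -0.0087, 0.088]
eef_rot: [0.001, 0.757, 0.653, 0.001]
contact_force: [-0.1, -0.2, -0.9]
opening: 0.0319
finger_force: 40.0
```

```bash
python3 - <<'E'
from h import *
for i in range(3):
    go(.6123,-.0070,.075,-8.5); f=get_image('side')['frame']
save('s1.png',cv2.resize(f[190:340,250:410],(640,600),interpolation=2))
E
```

```text
t 7.3 pos [ 0.6129 -0.0087  0.088 ] yaw -8.43 z-axis [ 1.5e-03 -1.0e-04 -1.0e+00] F [-0.1 -0.2 -0.9] open 0.0319
turn 0.0002 dp [ 0.0053 -0.003   0.0434]
t 7.35 pos [ 0.6131 -0.0087  0.0883] yaw -8.43 z-axis [ 2.1e-03  1.0e-04 -1.0e+00] F [-0.  -0.1 -1.1] open 0.0319
turn 0.0002 dp [ 0.0052 -0.0036  0.0444]
t 7.4 pos [ 0.6131 -0.0087  0.0884] yaw -8.43 z-axis [ 2.3e-03  2.0e-04 -1.0e+00] F [-0.1 -0.7 -0.9] open 0.0317
turn 0.0002 dp [ 0.0051 -0.0035  0.0448]
```

View pics/s1.png

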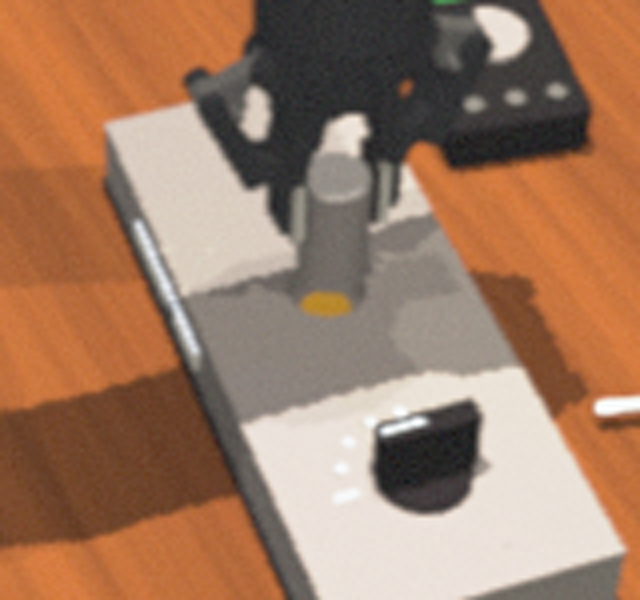

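The side crop shows the held cell directly over the larger well, with the yellow floor just showing at (325,303). I'll lower it in small steps and watch the force.

send_rows(
  deltas=[
    {"dp": [0.0052,-0.0033,0.02],"turn": [0,0,0],"fingers": 20},
    {"dp": [0,0,0.02],"turn": [0,0,0],"fingers": 20},
    {"dp": [0,0,0.015],"turn": [0,0,0],"fingers": 20},
    {"dp": [0,0,0.01],"turn": [0,0,0],"fingers": 20},
    {"dp": [0,0,0],"turn": [0,0,0],"fingers": 20},
  ],
)

```text
t: 7.95
eef_pos: [0.6113, -0.0065, 0.0672]
eef_rot: [-0.0, 0.757, 0.654, -0.0]
contact_force: [0.5, 0.2, -1.5]
opening: 0.0319
finger_force: 39.9
```

send_rows(
  deltas=[
    {"dp": [0,0,0.01],"turn": [0,0,0],"fingers": 20},
    {"dp": [0,0,0.01],"turn": [0,0,0],"fingers": 20},
    {"dp": [0,0,0.008],"turn": [0,0,0],"fingers": 20},
    {"dp": [0,0,0.004],"turn": [0,0,0],"fingers": 20},
    {"dp": [0,0,0],"turn": [0,0,0],"fingers": 20},
  ],
)

```text
t: 8.45
eef_pos: [0.6114, -0.0066, 0.058]
eef_rot: [-0.0, 0.757, 0.653, -0.0]
contact_force: [0.4, 0.5, -0.7]
opening: 0.0319
finger_force: 39.9
```

send_rows(
  deltas=[
    {"dp": [0,0,0.004],"turn": [0,0,0],"fingers": 20},
    {"dp": [0,0,0.004],"turn": [0,0,0],"fingers": 20},
    {"dp": [0,0,0],"turn": [0,0,0],"fingers": 20},
  ],
)

```text
t: 8.75
eef_pos: [0.6116, -0.0067, 0.0575]
eef_rot: [-0.0, 0.757, 0.653, 0.0]
contact_force: [-3.2, 0.3, 10.3]
opening: 0.0321
finger_force: 41.3
```

It touches the floor at the expected height (TCP 57.5 mm, less 28.5, gives 29 mm). I'll release, rise and go to cell_c.

send_rows(
  deltas=[
    {"dp": [0,0,-0.005],"turn": [0,0,0],"fingers": 60},
    {"dp": [0,0,0],"turn": [0,0,0],"fingers": 60},
    {"dp": [0,0,0],"turn": [0,0,0],"fingers": 60},
    {"dp": [0,0,-0.05],"turn": [0,0,0],"fingers": 60},
    {"dp": [0,0,-0.1],"turn": [0,0,0],"fingers": 60},
    {"dp": [0,0,-0.12],"turn": [0,0,0],"fingers": 60},
    {"dp": [0,0,-0.12],"turn": [0,0,0],"fingers": 60},
    {"dp": [0,0,-0.12],"turn": [0,0,0],"fingers": 60},
    {"dp": [0,0,0],"turn": [0,0,0],"fingers": 60},
  ],
)

```text
t: 9.65
eef_pos: [0.6149, -0.0072, 0.217]
eef_rot: [0.003, 0.757, 0.653, 0.005]
contact_force: [-0.2, 0.2, 0.1]
opening: 0.0602
finger_force: 0.0
```

```bash
python3 - <<'E'
from h import *
go(.427,-.3084,.2,-8.5)
f=get_image('side')['frame']; g=get_image('top')['frame']
print(ctrl.read_state()['qpos'].round(3) if hasattr(ctrl.read_state()['qpos'],'round') else ctrl.read_state()['qpos'])
save('s2.png',np.hstack([cv2.resize(f[190:340,250:410],(400,375),interpolation=2),cv2.resize(g[170:290,240:440],(400,375),interpolation=2)]))
E
```

```text
t 9.65 pos [ 0.6149 -0.0072  0.217 ] yaw -8.42 z-axis [ 0.0116  0.001  -0.9999] F [-0.2  0.2  0.1] open 0.0602
turn 0.0002 dp [-1.0855 -0.4717  0.0483]
[-0.393  0.401  0.448  1.736 -0.197  1.046 -0.023]
```

View pics/s2.png

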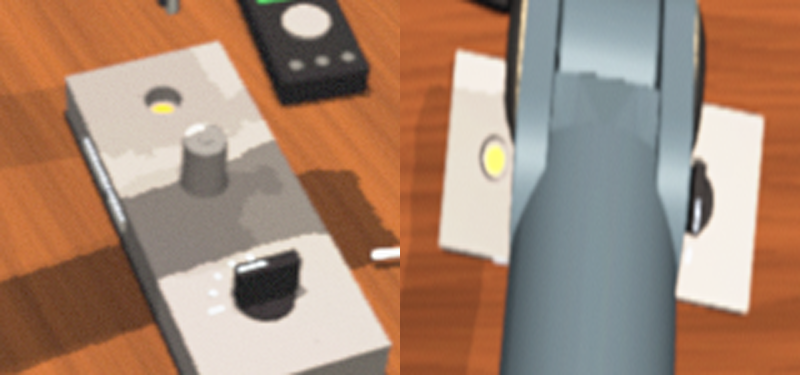

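The crop shows cell_d upright in its well at (205,160), with the smaller well empty at (163,100). Now cell_c.

send_rows(
  deltas=[
    {"dp": [-0.09,-0.04,0],"turn": [0,0,0],"fingers": 60},
    {"dp": [-0.09,-0.04,0],"turn": [0,0,0],"fingers": 60},
    {"dp": [-0.09,-0.04,0],"turn": [0,0,0],"fingers": 60},
    {"dp": [-0.09,-0.04,0],"turn": [0,0,0],"fingers": 60},
    {"dp": [-0.09,-0.04,0],"turn": [0,0,0],"fingers": 60},
    {"dp": [-0.09,-0.04,0],"turn": [0,0,0],"fingers": 60},
    {"dp": [-0.09,-0.04,0],"turn": [0,0,0],"fingers": 60},
    {"dp": [-0.09,-0.04,0],"turn": [0,0,0],"fingers": 60},
    {"dp": [-0.09,-0.04,0.01],"turn": [0,0,0],"fingers": 60},
    {"dp": [-0.09,-0.04,0.01],"turn": [0,0,0],"fingers": 60},
  ],
)

```text
t: 10.75
eef_pos: [0.4517, -0.2566, 0.203]
eef_rot: [-0.001, 0.757, 0.654, -0.001]
contact_force: [-0.1, 0.2, 0.8]
opening: 0.0601
finger_force: 0.0
```

send_rows(
  deltas=[
    {"dp": [-0.09,-0.035,0.01],"turn": [0,0,0],"fingers": 60},
    {"dp": [-0.09,-0.035,0.01],"turn": [0,0,0],"fingers": 60},
    {"dp": [0,0,0],"turn": [0,0,0],"fingers": 60},
    {"dp": [0,0,0],"turn": [0,0,0],"fingers": 60},
    {"dp": [0,0,0],"turn": [0,0,0],"fingers": 60},
  ],
)

```text
t: 11.25
eef_pos: [0.4251, -0.3053, 0.1976]
eef_rot: [-0.001, 0.756, 0.654, -0.0]
contact_force: [0.2, 0.2, -1.1]
opening: 0.0602
finger_force: 0.0
```

```bash
python3 - <<'E'
from h import *
f,K,Rc,t=cam('wrist')
print('pred',proj([.427,-.3084,.048],K,Rc,t))
for c,s in white(f):
    p=plane(c,K,Rc,t,.048)[0]
    if np.linalg.norm(p[:2]-[.427,-.308])<.15: print(c,s,p.round(4))
go(.427,-.3084,.0213,-8.5)
E
```

```text
pred [[326.04674767 224.90025772]]
[254.  170.2] [241 157  27  27 554] [ 0.3729 -0.2517  0.048 ]
[325.7 224.8] [313 212  27  26 556] [ 0.4267 -0.3083  0.048 ]
t 11.3 pos [ 0.4253 -0.3052  0.1978] yaw -8.26 z-axis [-7.e-04  1.e-03 -1.e+00] F [ 0.4 -1.   0.3] open 0.0601
turn 0.0007 dp [-0.0102  0.0077  0.5882]
```

send_rows(
  deltas=[
    {"dp": [-0.01,0.007,0.04],"turn": [0,0,0.0007],"fingers": 60},
    {"dp": [0,0,0.08],"turn": [0,0,0],"fingers": 60},
    {"dp": [0,0,0.09],"turn": [0,0,0],"fingers": 60},
    {"dp": [0,0,0.09],"turn": [0,0,0],"fingers": 60},
    {"dp": [0,0,0.09],"turn": [0,0,0],"fingers": 60},
    {"dp": [0,0,0.09],"turn": [0,0,0],"fingers": 60},
    {"dp": [0,0,0.07],"turn": [0,0,0],"fingers": 60},
    {"dp": [0,0,0.038],"turn": [0,0,0],"fingers": 60},
    {"dp": [0,0,0],"turn": [0,0,0],"fingers": 60},
    {"dp": [0,0,0],"turn": [0,0,0],"fingers": 60},
  ],
)

```text
t: 12.3
eef_pos: [0.4267, -0.31, 0.0221]
eef_rot: [0.0, 0.758, 0.652, 0.0]
contact_force: [0.8, -0.6, 0.0]
opening: 0.0603
finger_force: 0.0
```

send_rows(
  deltas=[
    {"dp": [0,0,0],"turn": [0,0,0],"fingers": 15},
    {"dp": [0,0,0],"turn": [0,0,0],"fingers": 15},
    {"dp": [0,0,0],"turn": [0,0,0],"fingers": 15},
    {"dp": [0,0,0],"turn": [0,0,0],"fingers": 15},
    {"dp": [0,0,0],"turn": [0,0,0],"fingers": 15},
    {"dp": [0,0,0],"turn": [0,0,0],"fingers": 15},
    {"dp": [0,0,0],"turn": [0,0,0],"fingers": 15},
  ],
)

```text
t: 13.0
eef_pos: [0.427, -0.3102, 0.0229]
eef_rot: [0.001, 0.758, 0.652, 0.001]
contact_force: [-1.0, 1.3, 6.6]
opening: 0.0248
finger_force: 39.2
```

```bash
python3 - <<'E'
from h import *
for i in range(3):
    f,K,Rc,t=cam('wrist'); s=ctrl.read_state(); Rt=rot(s['eef_rot'])
    for c,st in white(f):
        p=plane(c,K,Rc,t,.048)[0]; 
        if np.linalg.norm(p[:2]-[.427,-.308])<.03: print(c,p.round(4),(Rt.T@(p-s['eef_pos'])).round(4))
go(.6252,.0797,.17,-8.5)
E
```

```text
[322.7 328.7] [ 0.4269 -0.3079  0.048 ] [ 0.0022 -0.0004 -0.0251]
[322.7 328.7] [ 0.4268 -0.308   0.048 ] [ 0.0022 -0.0004 -0.0251]
[322.7 328.7] [ 0.4268 -0.3079  0.048 ] [ 0.0022 -0.0004 -0.0251]
t 13.15 pos [ 0.427  -0.3101  0.0229] yaw -8.64 z-axis [ 1.7e-03 -4.0e-04 -1.0e+00] F [-0.4  1.1  6. ] open 0.0247
turn -0.0004 dp [ 1.3828  0.4622 -0.4898]
```

send_rows(
  deltas=[
    {"dp": [0,0,-0.06],"turn": [0,0,0],"fingers": 15},
    {"dp": [0,0,-0.11],"turn": [0,0,0],"fingers": 15},
    {"dp": [0,0,-0.12],"turn": [0,0,0],"fingers": 15},
    {"dp": [0,0,-0.12],"turn": [0,0,0],"fingers": 15},
    {"dp": [0.04,0.01,-0.08],"turn": [0,0,0],"fingers": 15},
    {"dp": [0.09,0.03,0],"turn": [0,0,0],"fingers": 15},
    {"dp": [0.09,0.03,0],"turn": [0,0,0],"fingers": 15},
    {"dp": [0.09,0.03,0],"turn": [0,0,0],"fingers": 15},
    {"dp": [0.09,0.03,0],"turn": [0,0,0],"fingers": 15},
    {"dp": [0.09,0.03,0],"turn": [0,0,0],"fingers": 15},
  ],
)

```text
t: 14.15
eef_pos: [0.4961, -0.1705, 0.169]
eef_rot: [-0.0, 0.758, 0.652, 0.0]
contact_force: [0.2, 0.3, -0.8]
opening: 0.0247
finger_force: 39.4
```

send_rows(
  deltas=[
    {"dp": [0.09,0.03,0],"turn": [0,0,0],"fingers": 15},
    {"dp": [0.09,0.03,0],"turn": [0,0,0],"fingers": 15},
    {"dp": [0.09,0.03,0],"turn": [0,0,0],"fingers": 15},
    {"dp": [0.09,0.03,0],"turn": [0,0,0],"fingers": 15},
    {"dp": [0.09,0.03,0],"turn": [0,0,0],"fingers": 15},
    {"dp": [0.09,0.03,0],"turn": [0,0,0],"fingers": 15},
    {"dp": [0.09,0.03,0],"turn": [0,0,0],"fingers": 15},
    {"dp": [0.06,0.03,0],"turn": [0,0,0],"fingers": 15},
    {"dp": [0,0,0],"turn": [0,0,0],"fingers": 15},
    {"dp": [0,0,0],"turn": [0,0,0],"fingers": 15},
  ],
)

```text
t: 15.15
eef_pos: [0.5979, 0.0212, 0.1687]
eef_rot: [0.0, 0.758, 0.652, -0.001]
contact_force: [0.5, 0.7, -0.8]
opening: 0.0247
finger_force: 39.4
```

```bash
python3 - <<'E'
from h import *
for i in range(2):
    go(.6254,.0776,.08,-8.5); f,K,Rc,t=cam('wrist')
from wells import yel
print([(c.round(1),plane(c,K,Rc,t,.029)) for c,s in yel(f)])
E
```

```text
t 15.15 pos [0.5979 0.0212 0.1687] yaw -8.66 z-axis [-7.e-04 -1.e-03 -1.e+00] F [ 0.5  0.7 -0.8] open 0.0247
turn -0.0004 dp [0.1998 0.0632 0.2954]
t 15.2 pos [0.5976 0.0204 0.1688] yaw -8.75 z-axis [-8.e-04 -1.e-03 -1.e+00] F [-0.1 -0.  -0.4] open 0.0247
turn -0.0007 dp [0.2026 0.0637 0.2956]
[(array([346.2, 148.6]), array([[0.6254799 , 0.08040394, 0.029     ]]))]
```

send_rows(
  deltas=[
    {"dp": [0.05,0.016,0],"turn": [0,0,-0.0005],"fingers": 15},
    {"dp": [0.05,0.016,0],"turn": [0,0,0],"fingers": 15},
    {"dp": [0.05,0.016,0.03],"turn": [0,0,0],"fingers": 15},
    {"dp": [0.053,0.016,0.08],"turn": [0,0,0],"fingers": 15},
    {"dp": [0,0,0.1],"turn": [0,0,0],"fingers": 15},
    {"dp": [0,0,0.07],"turn": [0,0,0],"fingers": 15},
    {"dp": [0,0,0.03],"turn": [0,0,0],"fingers": 15},
    {"dp": [0,0,0],"turn": [0,0,0],"fingers": 15},
    {"dp": [0,0,0],"turn": [0,0,0],"fingers": 15},
  ],
)

```text
t: 16.15
eef_pos: [0.627, 0.0799, 0.0765]
eef_rot: [0.0, 0.757, 0.653, 0.001]
contact_force: [-0.7, -0.2, -0.8]
opening: 0.0247
finger_force: 39.4
```

```bash
python3 - <<'E'
from h import *
for i in range(3):
    go(.6256,.0780,.062,-8.5); get_image('top')
E
```

```text
t 16.15 pos [0.627  0.0799 0.0765] yaw -8.45 z-axis [ 1.2e-03  2.0e-04 -1.0e+00] F [-0.7 -0.2 -0.8] open 0.0247
turn 0.0001 dp [-0.0069 -0.0036  0.0482]
t 16.2 pos [0.6272 0.0797 0.077 ] yaw -8.46 z-axis [ 2.2e-03  5.0e-04 -1.0e+00] F [-0.  -0.3 -0.8] open 0.0245
turn 0.0001 dp [-0.0065 -0.0046  0.0499]
t 16.25 pos [0.6273 0.0797 0.0772] yaw -8.46 z-axis [ 2.5e-03  6.0e-04 -1.0e+00] F [0.  0.2 0.1] open 0.0251
turn 0.0001 dp [-0.0064 -0.0048  0.0506]
```

send_rows(
  deltas=[
    {"dp": [-0.006,-0.0045,0.01],"turn": [0,0,0],"fingers": 15},
    {"dp": [0,0,0.015],"turn": [0,0,0],"fingers": 15},
    {"dp": [0,0,0.015],"turn": [0,0,0],"fingers": 15},
    {"dp": [0,0,0.005],"turn": [0,0,0],"fingers": 15},
    {"dp": [0,0,0],"turn": [0,0,0],"fingers": 15},
  ],
)

```text
t: 16.8
eef_pos: [0.6245, 0.078, 0.062]
eef_rot: [-0.0, 0.757, 0.653, -0.0]
contact_force: [-0.8, -0.2, -1.2]
opening: 0.0247
finger_force: 39.4
```

send_rows(
  deltas=[
    {"dp": [0,0,0.01],"turn": [0,0,0],"fingers": 15},
    {"dp": [0,0,0.01],"turn": [0,0,0],"fingers": 15},
    {"dp": [0,0,0.008],"turn": [0,0,0],"fingers": 15},
    {"dp": [0,0,0.005],"turn": [0,0,0],"fingers": 15},
    {"dp": [0,0,0.004],"turn": [0,0,0],"fingers": 15},
    {"dp": [0,0,0],"turn": [0,0,0],"fingers": 15},
  ],
)

```text
t: 17.4
eef_pos: [0.6245, 0.078, 0.0519]
eef_rot: [-0.0, 0.757, 0.653, 0.0]
contact_force: [-2.2, -0.6, 4.4]
opening: 0.0249
finger_force: 39.8
```

send_rows(
  deltas=[
    {"dp": [0,0,0],"turn": [0,0,0],"fingers": 55},
    {"dp": [0,0,0],"turn": [0,0,0],"fingers": 55},
    {"dp": [0,0,0],"turn": [0,0,0],"fingers": 55},
    {"dp": [0,0,-0.05],"turn": [0,0,0],"fingers": 55},
    {"dp": [0,0,-0.1],"turn": [0,0,0],"fingers": 55},
    {"dp": [0,0,-0.12],"turn": [0,0,0],"fingers": 55},
    {"dp": [0,0,-0.12],"turn": [0,0,0],"fingers": 55},
    {"dp": [0,0,-0.1],"turn": [0,0,0],"fingers": 55},
    {"dp": [-0.08,0,0],"turn": [0,0,0],"fingers": 55},
  ],
)

```text
t: 18.3
eef_pos: [0.6245, 0.0581, 0.2042]
eef_rot: [0.002, 0.755, 0.655, 0.005]
contact_force: [0.9, -0.2, -1.1]
opening: 0.055
finger_force: 0.0
```

send_rows(
  deltas=[
    {"dp": [-0.09,0,0],"turn": [0,0,0],"fingers": 55},
    {"dp": [-0.09,0,0],"turn": [0,0,0],"fingers": 55},
    {"dp": [-0.09,0,0],"turn": [0,0,0],"fingers": 55},
    {"dp": [-0.09,0,0],"turn": [0,0,0],"fingers": 55},
    {"dp": [-0.09,0,0],"turn": [0,0,0],"fingers": 55},
    {"dp": [-0.09,0,0],"turn": [0,0,0],"fingers": 55},
    {"dp": [-0.06,0,0],"turn": [0,0,0],"fingers": 55},
    {"dp": [0,0,0],"turn": [0,0,-0.022],"fingers": 55},
    {"dp": [0,0,0],"turn": [0,0,-0.022],"fingers": 55},
    {"dp": [0,0,0],"turn": [0,0,-0.022],"fingers": 55},
  ],
)

```text
t: 19.3
eef_pos: [0.5946, -0.1243, 0.1994]
eef_rot: [0.0, 0.605, 0.796, 0.0]
contact_force: [-0.2, -0.4, -0.4]
opening: 0.0552
finger_force: 0.0
```

send_rows(
  deltas=[
    {"dp": [0,0,0],"turn": [0,0,-0.023],"fingers": 45},
    {"dp": [0,0,0],"turn": [0,0,-0.023],"fingers": 45},
    {"dp": [0,0,0],"turn": [0,0,-0.023],"fingers": 45},
    {"dp": [0,0,0],"turn": [0,0,-0.023],"fingers": 45},
    {"dp": [0,0,0],"turn": [0,0,-0.023],"fingers": 45},
    {"dp": [0,0,0],"turn": [0,0,-0.023],"fingers": 45},
    {"dp": [0,0,0],"turn": [0,0,-0.023],"fingers": 45},
    {"dp": [0,0,0],"turn": [0,0,-0.023],"fingers": 45},
    {"dp": [0,0,0],"turn": [0,0,0],"fingers": 45},
    {"dp": [0,0,0],"turn": [0,0,0],"fingers": 45},
  ],
)

```text
t: 20.3
eef_pos: [0.5946, -0.1242, 0.199]
eef_rot: [0.0, 0.076, 0.997, -0.0]
contact_force: [0.7, 0.3, -0.3]
opening: 0.0448
finger_force: 0.0
```

```bash
python3 - <<'E'
from h import *
import pickle
go(.5948,-.1241,.15,81.5)
print(np.round(ctrl.read_state()['qpos'],3))
W=cam('wrist'); S=cam('side'); T=cam('top'); pickle.dump((W,S,T),open('sel.pkl','wb'))
print(proj([[.5948,-.1241,.083],[.5948,-.1241,.045]],*W[1:]).round(1))
save('sel.png',np.hstack([cv2.resize(W[0],(480,360)),cv2.resize(S[0][190:340,250:385],(320,360),interpolation=2)]))
E
```

```text
t 20.3 pos [ 0.5946 -0.1242  0.199 ] yaw 81.34 z-axis [ 9.e-04 -2.e-04 -1.e+00] F [ 0.7  0.3 -0.3] open 0.0448
turn -0.0004 dp [-0.0004  0.0006  0.1634]
[ 0.014  0.387  0.161  1.747 -0.071  1.013  1.621]
[[324.3 234.2]
 [324.1 222. ]]
```

View pics/sel.png

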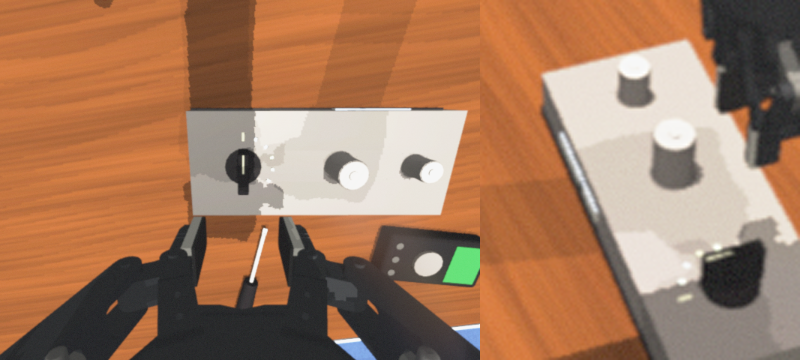

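Both cells stand in their wells. The selector is at off: its white line is at (243,163) in the half-scale wrist view and its foot at (243,165). Next I'll measure the bar's axis, heading and top height.

```bash
python3 - <<'E'
from h import *
import pickle
W,S,T=pickle.load(open('sel.pkl','rb'))
def line(f,box,vmin):
    u0,v0,u1,v1=box; g=cv2.cvtColor(f,cv2.COLOR_RGB2GRAY)[v0:v1,u0:u1]
    dark=(g<70).astype(np.uint8); dark=cv2.morphologyEx(dark,cv2.MORPH_CLOSE,np.ones((9,9),np.uint8))
    n,l,st,ce=cv2.connectedComponentsWithStats(dark); k=1+st[1:,4].argmax(); D=l==k
    m=((g>vmin)&D); y,x=np.nonzero(m); return ce[k]+[u0,v0],st[k],np.c_[x+u0,y+v0],D
c,st,p,D=line(W[0],(290,185,360,270),110); print('dark',c,st,len(p),p.mean(0))
vx=cv2.fitLine(p.astype(np.float32),2,0,.01,.01).ravel(); print(vx)
P=plane([vx[2:]-vx[:2]*8,vx[2:]+vx[:2]*8],*W[1:],.083); d=P[1]-P[0]; print('line mid',P.mean(0).round(4),'ang',np.degrees(np.arctan2(d[1],d[0])))
c2,st2,p2,D2=line(S[0],(325,280,385,330),110); print('side',c2,st2,len(p2),p2.mean(0))
q=tri([p.mean(0),p2.mean(0)],[W[1:],S[1:]]); print('line tri',q.round(4))
# dark width per row in wrist: foot and bar
for r in range(0,D.shape[0],4):
    x=np.nonzero(D[r])[0]
    if len(x): print(r+185,x.min()+290,x.max()+290,end='; ')
E
```

```text
dark [323.64455232 224.72114347] [  11   14   46   61 1854] 87 [323.72413793 218.45977011]
[1.9523529e-02 9.9980938e-01 3.2372415e+02 2.1845976e+02]
line mid [ 0.582  -0.1226  0.083 ] ang -7.476202201697819
side [357.00379507 304.65085389] [ 18  11  27  27 527] 0 [nan nan]
line tri [nan nan nan]
201 314 334; 205 308 339; 209 305 342; 213 303 345; 217 302 346; 221 301 346; 225 301 345; 229 302 345; 233 304 342; 237 307 340; 241 313 336; 245 318 330; 249 318 330; 253 318 330; 257 318 330; <stdin>:12: RuntimeWarning: Mean of empty slice.
  ret = um.true_divide(
<stdin>:13: RuntimeWarning: Mean of empty slice.
```

```bash
python3 - <<'E'
from h import *
import pickle
W,S,T=pickle.load(open('sel.pkl','rb')); D=pickle.load(open('D0.pkl','rb'))
# far end of bar top (tool -x side) in wrist and D0 side: dark extremes
g=cv2.cvtColor(D['side'][0],cv2.COLOR_RGB2GRAY)[284:322,335:378]
for r in range(0,38,2): print(' '.join('%3d'%v for v in g[r,::2]))
print(proj([[.5948+.0227,-.1241-.0034,.083],[.5948-.0227,-.1241+.0034,.083]],*W[1:]).round(1), proj([[.5948+.0227,-.1241-.0034,.083],[.5948-.0227,-.1241+.0034,.083]],*D['side'][1:]).round(1)-[335,284])
E
```

```text
217 218 216 217 216 215 216 217 216 217 217 217 216 217 216 216 217 218 218 216 217 217
218 218 216 216 216 216 218 217 216 215 216 217 218 218 216 215 215 218 217 217 215 216
216 217 218 218 216 216 215 216 216 216 216 216 218 217 218 219 210 216 218 217 216 215
217 215 216 216 215 218 216 216 217 217 219 219 209 202 158 120  96 188 218 216 218 215
218 217 217 216 217 216 218 248 232 202 170 131  97  64  55  58  56 125 212 217 217 216
218 219 217 227 233 207 193 180 146 164 164  71  53  56  58  57  54  64 191 217 216 217
218 218 217 219 205 127 184 224 240 194 155  76  60  51  45  33  27  73 199 217 217 215
218 220 215 217 155 153 175 111  67  50  44  35  28  36  39  34  36  94 214 215 216 217
229 247 221 217 147  39  49  39  43  33  31  32  31  29  33  35  35 107 215 219 218 218
216 219 217 214 126  31  34  35  35  35  33  34  31  36  23  32  28 104 219 217 217 218
216 217 217 213 121  25  34  28  33  37  35  33  34  30  29  30  31  99 193 219 218 217
245 220 217 199  89  35  36  33  37  32  27  34  25  34  38  36  45 119 144 205 217 217
226 218 217 203  98  33  39  31  33  39  36  38  36  39  37  44  54 142 193 218 216 217
218 217 216 213 139  35  42  27  34  33  31  42  54  55  58  56 103 214 216 217 219 216
223 237 232 218 170  63  33  41  53  49  57  62  56  56  59  57 117 216 216 216 219 216
248 240 222 216 205 158  70  55  62  56  56  60  56  62  53  80 187 217 216 217 215 216
216 217 217 218 217 215 186 110  58  56  54  54  51  55 103 184 219 216 216 218 217 217
218 217 216 217 215 217 221 216 188 153 125 124 146 181 215 218 217 215 217 217 219 217
218 218 217 219 216 217 216 218 218 219 219 220 219 218 217 217 218 217 217 216 217 217
[[324.3 260.9]
 [324.2 206. ]] [[33.8  6.4]
 [ 8.6 13.4]]
```

send_rows(
  deltas=[
    {"dp": [0,0,0.06],"turn": [0,0,-0.0004],"fingers": 45},
    {"dp": [0,0,0.08],"turn": [0,0,0],"fingers": 45},
    {"dp": [0,0,0.08],"turn": [0,0,0],"fingers": 45},
    {"dp": [0,0,0.08],"turn": [0,0,0],"fingers": 45},
    {"dp": [0,0,0.08],"turn": [0,0,0],"fingers": 45},
    {"dp": [0,0,0.06],"turn": [0,0,0],"fingers": 45},
    {"dp": [0,0,0.04],"turn": [0,0,0],"fingers": 45},
    {"dp": [0,0,0],"turn": [0,0,0],"fingers": 45},
    {"dp": [0,0,0],"turn": [0,0,0],"fingers": 45},
    {"dp": [0,0,0],"turn": [0,0,0],"fingers": 45},
  ],
  force=60,
)

```text
t: 21.45
eef_pos: [0.5955, -0.1241, 0.0554]
eef_rot: [0.001, 0.073, 0.997, -0.0]
contact_force: [0.6, -0.0, 0.1]
opening: 0.0448
finger_force: 0.0
```

```bash
python3 - <<'E'
from h import *
for i in range(3): go(.5949,-.1243,.0545,81.5); f=get_image('side')
E
```

```text
t 21.45 pos [ 0.5955 -0.1241  0.0554] yaw 81.67 z-axis [ 2.1e-03 -3.0e-04 -1.0e+00] F [ 0.6 -0.   0.1] open 0.0448
turn 0.0005 dp [ 0.0017 -0.0011  0.0031]
t 21.5 pos [ 0.5954 -0.124   0.0555] yaw 81.67 z-axis [ 2.2e-03 -3.0e-04 -1.0e+00] F [ 0.2  0.7 -0.6] open 0.045
turn 0.0005 dp [ 0.0016 -0.0011  0.0032]
t 21.55 pos [ 0.5953 -0.124   0.0554] yaw 81.68 z-axis [ 2.e-03 -2.e-04 -1.e+00] F [-0.4  0.8  0.4] open 0.0451
turn 0.0005 dp [ 0.0012 -0.0012  0.0029]
```

Aligned. Closing.

send_rows(
  deltas=[
    {"dp": [0,0,0],"turn": [0,0,0],"fingers": 5},
    {"dp": [0,0,0],"turn": [0,0,0],"fingers": 5},
    {"dp": [0,0,0],"turn": [0,0,0],"fingers": 5},
    {"dp": [0,0,0],"turn": [0,0,0],"fingers": 5},
    {"dp": [0,0,0],"turn": [0,0,0],"fingers": 5},
    {"dp": [0,0,0],"turn": [0,0,0],"fingers": 5},
    {"dp": [0,0,0],"turn": [0,0,0],"fingers": 5},
  ],
)

```text
t: 22.3
eef_pos: [0.5947, -0.1235, 0.0547]
eef_rot: [0.0, 0.072, 0.997, 0.0]
contact_force: [-0.9, 2.0, 4.4]
opening: 0.011
finger_force: 59.4
```

```bash
python3 - <<'E'
from h import *
for i in range(2):
    go(.5949,-.1243,.0545,81.5); print(np.round(ctrl.read_state()['torque'],3)); f=get_image('side')
E
```

```text
t 22.3 pos [ 0.5947 -0.1235  0.0547] yaw 81.69 z-axis [ 3.e-04  6.e-04 -1.e+00] F [-0.9  2.   4.4] open 0.011
turn 0.0005 dp [-0.0009 -0.0027  0.0007]
[ 0.321  0.348 -0.074]
t 22.35 pos [ 0.5947 -0.1235  0.0547] yaw 81.68 z-axis [ 3.e-04  6.e-04 -1.e+00] F [-1.2  2.2  5.7] open 0.011
turn 0.0005 dp [-0.001  -0.0026  0.0007]
[ 0.373  0.29  -0.058]
```

send_rows(
  deltas=[
    {"dp": [0,0,0],"turn": [0,0,0.008],"fingers": 5},
    {"dp": [0,0,0],"turn": [0,0,0.008],"fingers": 5},
    {"dp": [0,0,0],"turn": [0,0,0.008],"fingers": 5},
    {"dp": [0,0,0],"turn": [0,0,0.008],"fingers": 5},
    {"dp": [0,0,0],"turn": [0,0,0.008],"fingers": 5},
    {"dp": [0,0,0],"turn": [0,0,0.008],"fingers": 5},
    {"dp": [0,0,0],"turn": [0,0,0.008],"fingers": 5},
    {"dp": [0,0,0],"turn": [0,0,0.008],"fingers": 5},
    {"dp": [0,0,0],"turn": [0,0,0.008],"fingers": 5},
    {"dp": [0,0,0],"turn": [0,0,0.008],"fingers": 5},
  ],
)

```text
t: 23.4
eef_pos: [0.5948, -0.1232, 0.0547]
eef_rot: [0.0, 0.319, 0.948, 0.0]
contact_force: [-1.7, 2.9, 5.3]
opening: 0.0108
finger_force: 59.5
```

```bash
python3 - <<'E'
from h import *
go(.5947,-.1241,.0547,9.7); print(np.round(ctrl.read_state()['torque'],3))
E
```

```text
t 23.4 pos [ 0.5948 -0.1232  0.0547] yaw 52.84 z-axis [ 2.e-04  6.e-04 -1.e+00] F [-1.7  2.9  5.3] open 0.0108
turn 0.1198 dp [-0.0028 -0.0008 -0.    ]
[0.442 0.365 0.181]
```

send_rows(
  deltas=[
    {"dp": [0,0,0],"turn": [0,0,0.01],"fingers": 5},
    {"dp": [0,0,0],"turn": [0,0,0.01],"fingers": 5},
    {"dp": [0,0,0],"turn": [0,0,0.01],"fingers": 5},
    {"dp": [0,0,0],"turn": [0,0,0.01],"fingers": 5},
    {"dp": [0,0,0],"turn": [0,0,0.01],"fingers": 5},
    {"dp": [0,0,0],"turn": [0,0,0.01],"fingers": 5},
    {"dp": [0,0,0],"turn": [0,0,0.01],"fingers": 5},
    {"dp": [0,0,0],"turn": [0,0,0.01],"fingers": 5},
    {"dp": [0,0,0],"turn": [0,0,0.01],"fingers": 5},
    {"dp": [0,0,0],"turn": [0,0,0.01],"fingers": 5},
  ],
)

```text
t: 24.4
eef_pos: [0.595, -0.123, 0.0547]
eef_rot: [-0.0, 0.596, 0.803, 0.001]
contact_force: [-0.6, 2.4, 5.3]
opening: 0.0107
finger_force: 59.3
```

send_rows(
  deltas=[
    {"dp": [0,0,0],"turn": [0,0,0.008],"fingers": 5},
    {"dp": [0,0,0],"turn": [0,0,0.008],"fingers": 5},
    {"dp": [0,0,0],"turn": [0,0,0.004],"fingers": 5},
    {"dp": [0,0,0],"turn": [0,0,0],"fingers": 5},
    {"dp": [0,0,0],"turn": [0,0,0],"fingers": 5},
    {"dp": [0,0,0],"turn": [0,0,0],"fingers": 5},
  ],
)

```text
t: 25.0
eef_pos: [0.5951, -0.123, 0.0547]
eef_rot: [-0.0, 0.644, 0.765, 0.001]
contact_force: [-1.1, 3.3, 6.0]
opening: 0.0111
finger_force: 59.4
```

```bash
python3 - <<'E'
from h import *
import pickle
for i in range(3):
    go(.5947,-.1241,.0547,9.7); print(np.round(ctrl.read_state()['torque'],3)); f=get_image('side')['frame']
W=cam('wrist'); pickle.dump(W,open('fin.pkl','wb'))
save('fin.png',np.hstack([cv2.resize(f[190:340,250:410],(400,375),interpolation=2),cv2.resize(W[0][120:480,100:500],(400,375))]))
E
```

```text
t 25.0 pos [ 0.5951 -0.123   0.0547] yaw 9.77 z-axis [ 6.e-04  9.e-04 -1.e+00] F [-1.1  3.3  6. ] open 0.0111
turn 0.0002 dp [-0.0034 -0.0019 -0.    ]
[0.537 0.17  0.13 ]
t 25.05 pos [ 0.5951 -0.123   0.0547] yaw 9.78 z-axis [ 7.e-04  9.e-04 -1.e+00] F [-0.   2.6  5. ] open 0.011
turn 0.0002 dp [-0.0034 -0.002   0.    ]
[0.527 0.207 0.095]
t 25.1 pos [ 0.5951 -0.123   0.0547] yaw 9.77 z-axis [ 6.e-04  9.e-04 -1.e+00] F [-0.6  1.9  5. ] open 0.011
turn 0.0002 dp [-0.0034 -0.0019 -0.    ]
[0.5   0.187 0.108]
```

View pics/fin.png

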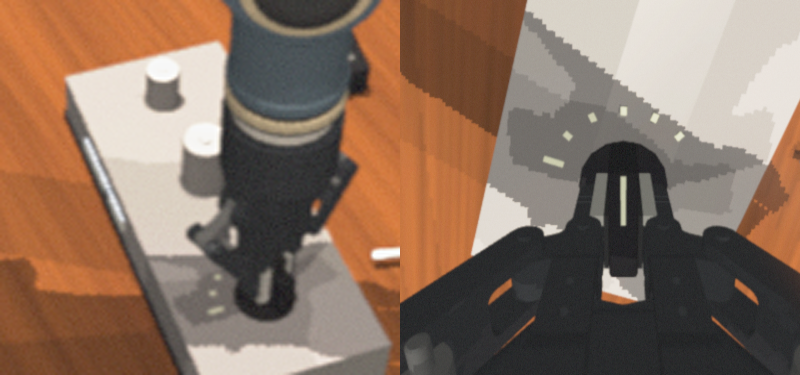

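The wrist view shows the bar's white line at (623,200), pointing straight at the mark at (623,110). That is the third click after the longer off mark at (553,161). The tool has turned 71.9° since the grip closed and the torque agrees. Both cells are seated, so I'm handing in while still holding.

```bash
python3 -c "
from rig import ticket
print(ticket.finish_job())"
```

```text
the job is handed in; nothing more can be done
None
```

Both cells stand fully down in their matching wells, and I handed the job in with the arm still holding the selector at the third click, about 25 s in; no verdict was returned.

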